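# Wedge the rocking tube heater

## Robot

A 6-joint arm with a two-finger parallel gripper is mounted at the origin on a cart in front of the work surface, level with it; the furniture and walls round the work are solid. World frame = base frame: x ahead of the robot, y to its left, z up, the work surface at z = 0. Lengths are in m, angles in rad, forces in N, time in s.
With the tool pointing down it reaches from about 0.275 to 0.75 m from the base axis. Payload 10.2 kg.
Tool frame: the origin (TCP) lies on the centre line of the jaws, within the pads' length; the fingertips stand 8 mm ahead of it and the grasp point (between the pads) lies 11 mm behind it; z points along the fingers, y is the direction in which the jaws open and shut (so a half turn about z gives the same grasp; the last joint's range is limited). The gripper opens to 88 mm and grips with 3 to 60 N. Pads are 18 mm wide; open, the fingers measure 123 mm over their backs; the gripper's body (75 mm by 187 mm) begins 45 mm behind the grasp point.
Start: joints at [0.901, 0.313, 1.498, -0, 1.331, -0.223], TCP at [0.227, 0.473, 0.209] pointing down, gripper open.
Joint ranges: [-2.94, 2.94], [-0.97, 2.17], [0.19, 2.56], [-1.23, 4.37], [0.02, 3.11], [-2.88, 2.88]. Speed limits (rad/s): [2.39, 2.39, 3.01, 3.14, 3.14, 3.14].

## Interface

Orientations are given as a unit quaternion [x, y, z, w].
In Python, from plant import sense, imaging, arm gives the robot as it stands.
- The arm moves only by the tool step_arm, never from a script. Its argument "motion" is a list of rows, each a list of 3 entries, a list of its own where there are three numbers: the shift along the tool's x, y, z in cm, then the turn about the tool's z in degrees, then the gripper command: -1 is shut, 1 is fully open, values between are in proportion. A call has 1 to 8 rows; each row is the pose to reach, as a shift and turn from the pose commanded when the call began, along the tool's axes at that moment; what a row does not reach only later rows make up. A row lasts 1/10 s, in which the tool goes at most 50 mm and 8.59 degrees, less where a joint would pass 70% of its speed; a pose out of reach is approached as far as the arm can. A call with a gripper value outside its range is refused whole. The fingers move at their own pace and stop on an object; "newtons" is the grip in N (left out, the last holds). Time passes only in rows, so rows that repeat a pose let the fingers close. It gives the time, the measured TCP pose, the force and the opening at its end, in the units of the state.
- sense(): the state, without advancing time (a new reading comes with each control period).
- imaging.grab_frame(name): name is "side" or "top" or "wrist"; returns a dict with "frame" (480x640x3 uint8, red, green, blue), "mtx" (3x3 intrinsics, pixels), "dist" ([k1, k2, p1, p2, k3] as OpenCV has them; the pictures are not rectified), "R" (3x3) and "t" (3): a world point X has camera coordinates R X + t. Camera axes: x right, y down, z forward; pixel columns grow to the right and rows downward; lengths in m; the calibration is good to about 2 mm. A picture is of the moment at which its call begins. There is no depth.
- arm.finish_job(): hands the job in, once; it reports no verdict.
Trained networks look in the newest picture that a camera, given by its name, has taken for a name from the list of things; names that differ only in an ending like _2 or _b are one class to them, and where a whole thing is asked for, a point or a joint stands for the part that bears it (a point fixed in the world has none). Each returns a list of dicts, best first, with "score" (0 to 1); they miss things now and then, are a little off and sometimes report something else, mostly with a low value. They report only what shows in the picture. A call takes as long as a camera call. They do not tell look-alikes from the thing itself.
- imaging.cut_out(camera, name): "region" (480x640 bool, what is visible of it) and "rect" ([left, top, right, bottom] in pixels, round what is visible of it).
The state is a dict: "clock": time; "qpos": joint angles; "dq": joint speeds; "joint_efforts": joint torques, N m; "tool_pos": TCP position; "orientation": TCP orientation; "force": force on the tool from outside, world axes, zero at the start; "moment": the same for the moment, N m; "opening": finger opening in m.
Only numpy, scipy, OpenCV 4.12 (cv2) and the standard library are available. Lean on these libraries where they do the work, as an engineer would, in place of code of your own. Each camera call takes 0.05 s, during which the arm holds its last target.

## Task

The white tube heater rocks because its front-right foot does not reach the worktop. With the fingertips push the yellow wedge, thin end first, along the worktop under that foot until it is snug and the heater stands level without rocking, not jacked up; do not pick the wedge or the heater up, keep the heater where it stands and leave the other things alone. Then press down on the heater's top at the blue mark above that foot with about 10 N, and finish while still holding that press, the wedge alone carrying the corner and the heater staying level.

Things in the scene. Friction and masses are not known exactly. Their poses are not given: they have to be found in the camera images.
- heater: White tube heater, loose, 0.9 kg, 190 (x) x 170 (y) mm, flat top 64 mm above the worktop; an 88 mm square metal block at the back left rises 16 mm more. Casing's underside 14 mm up, on four 18 mm round feet at x = +-75, y = +-65 mm: three black ones stand, the orange one at front right does not. Origin: under its middle at worktop level; x to the back (display in front), y left, z up.
- short_foot (a point): Point of the heater on the orange foot's axis, level with the soles of the good feet (worktop height). The foot really ends 4 to 9 mm above it, differing each time. Axes as the heater's. Left alone the heater stands level on three feet; a few newtons (3 to 10) down on this corner rock it 2 to 5 degrees; about 3.5 N upward under the foot jacks it up.
- press_mark (a point): Centre of the blue round mark, 28 mm in diameter, on the heater's flat top just inside the front-right corner, above the orange foot, 64 mm above the worktop. Press here, straight down. Axes as the heater's.
- wedge: Yellow loose wedge, 60 g, flat on the worktop in front of the orange foot, thin end towards it: 82 (x) x 40 (y) mm. Origin: centre of its underside; x points to the thin end, y left, z up. Ramp from 2 mm thick at x = +41 to 16 mm at x = -29 mm (slope 0.2); behind it an upright heel 12 mm thick, 28 mm high, its flat back at x = -41 mm.
- wedge_heel (a point): Centre of the flat upright back of the wedge's heel (40 mm wide, 28 mm high), 14 mm above the worktop: the face to push, along the wedge's x. The wedge slides with under 1 N until its ramp meets the foot, its thin end then 10 to 35 mm past the foot's front edge; there the resistance rises to several newtons. It does not slide back by itself.
- saline_bottle: Bystander: small white bottle with a blue cap, 46 mm in diameter, 80 mm high, standing right of the heater. Origin: centre of its underside.
- label_roll: Bystander: roll of white labels lying flat, 64 mm in diameter, 32 mm high, left of the wedge. Origin: centre of its underside.
- tube_rack: Bystander: empty white tube rack, 49 (x) x 178 (y) x 76 mm, at the left of the worktop, its long side roughly towards the robot's forward direction. Origin: centre of its underside.
- iodine_bottle: Bystander: brown bottle with a black cap, 53 mm in diameter, 90 mm high, at the right of the worktop beyond the instrument tray. Origin: centre of its underside.
There are look-alikes about, which are no part of the job. Leave any purple look-alike of the wedge alone.

How it is judged:
At the end, for the whole second after the job is handed in: For 1 s at the end the fingers press the heater with 3 to 30 N, grasp point within 50 mm of the blue mark seen from above; the heater is level within 0.015 rad and at rest; the wedge lies flat and still, carries over 1 N of the heater, and the fingers do not touch it (contact force between the fingers and heater between 3 and 30 N and horizontal distance between the grasp point and press_mark below 0.05 m and contact force between wedge and heater above 1 N and contact force between the fingers and wedge below 0.3 N and angle between heater's own z axis and vertical below 0.015 rad and angle between wedge's own z axis and vertical below 0.1 rad and linear speed of each of heater, wedge below 0.01 m/s); the arm keeps its last pose, push and grip.
It fails at once if the wedge is lifted off the worktop by more than 12 mm or tipped over (height (world z) of wedge above 0.012 m or angle between wedge's own z axis and vertical above 0.5 rad).
It fails at once if the heater is shoved or carried more than 20 mm from its place (distance of heater from where it was at the start of the episode above 0.02 m).
It fails at once if the heater is tipped by more than 0.2 rad (angle between heater's own z axis and vertical above 0.2 rad).
It fails at once if a bystander (one of the bottles, label roll or rack) is moved by more than 20 mm (distance of any of saline_bottle, label_roll, tube_rack, iodine_bottle from where it was at the start of the episode above 0.02 m).
It also fails if it takes over 48 s, if anything falls off the work surface, if the arm or the gripper's body presses on something with over 40 N, if the wrist force passes 120 N, or if a joint passes its speed limit or range.

## Working session

There is one attempt and no reset: what is moved stays moved. The work goes in short steps, Python scripts to look and compute and a tool call to move; the robot and the scene stay as the last step left them, time stands still between calls to the robot, and variables do not carry over. Pictures are saved under pics/ and viewed, and the job is handed in when it is done.

Besides the shell and the picture viewer there is one more tool, called after "Request:" in YAML: its name, and indented under it one key for each argument. step_arm: Moves the arm, as the interface text tells. Its arguments: {"type":"object","properties":{"motion":{"type":"array"},"newtons":{"type":"number"}},"required":["motion"]}

```bash
mkdir -p pics; ls
python3 - <<'E'
from plant import sense, imaging, arm
import cv2,pickle
print(sense())
for n in ["side","top","wrist"]:
    f=imaging.grab_frame(n); pickle.dump(f,open(f"pics/{n}0.pkl","wb"))
    cv2.imwrite(f"pics/{n}0.png",f["frame"][:,:,::-1])
    print(n,f["mtx"].tolist(),f["dist"],f["R"].tolist(),f["t"])
    for o in ["heater","wedge","saline_bottle","label_roll","tube_rack","short_foot","press_mark","wedge_heel"]:
        try:print(o,[(round(d["score"],2),list(d["rect"])) for d in imaging.cut_out(n,o)])
        except Exception as e: print(o,e)
E
```

```text
pics
{'clock': 0.0, 'qpos': array([ 9.00552764e-01,  3.13451356e-01,  1.49841421e+00,  2.31729765e-05,
        1.33099466e+00, -2.23376511e-01]), 'dq': array([ 0.00131435, -0.00125353, -0.00038556, -0.00157899, -0.00128978,
        0.0001611 ]), 'joint_efforts': array([-7.17011994e-05, -4.02208829e+01, -2.52279049e+01,  6.93663745e-02,
        3.51727498e-02, -1.16698111e-04]), 'tool_pos': array([0.22669492, 0.4732313 , 0.20856901]), 'orientation': array([ 2.21581745e-01,  9.75141594e-01, -5.66704092e-04, -2.84001290e-04]), 'force': array([-0.58764216,  0.28555998, -0.1417283 ]), 'moment': array([ 4.05878203e-05, -2.41932035e-02,  8.50535575e-03]), 'opening': 0.08816059018812825}
side [[469.51454435055234, 0.0, 322.08694369072936], [0.0, 469.51454435055234, 236.86058174119538], [0.0, 0.0, 1.0]] [-0.00656772  0.          0.          0.          0.        ] [[0.9858317037025797, -0.16758608265390723, -0.007124385979612915], [-0.10175714573755734, -0.5637453299968291, -0.8196564440045059], [0.13334667324764513, 0.8087682658261786, -0.572811100561347]] [-0.55847482  0.11378202  1.1734051
[... 1688 characters left out ...]
6])]
wrist [[423.9289162819439, 0.0, 321.02923071844253], [0.0, 423.9289162819439, 232.02922480161857], [0.0, 0.0, 1.0]] [-0.05156452  0.          0.          0.          0.        ] [[0.4324124357698687, 0.9016759152489471, -0.0001710308267570309], [0.8607336875514484, -0.41272144289668977, 0.2979908214817387], [0.2686205586057333, -0.1290021489481823, -0.9545687199259653]] [-0.52414615 -0.0405711   0.3910708 ]
heater []
wedge [(0.72, [140.5, 417.7, 197.3, 431.5])]
saline_bottle []
label_roll [(0.84, [251.7, 468.3, 279.6, 479.2])]
tube_rack [(0.64, [302.1, 420.4, 489.2, 468.0])]
short_foot []
press_mark [(0.21, [302.4, 420.8, 491.1, 466.9])]
wedge_heel [(0.68, [143.4, 418.3, 191.3, 430.5])]
```

Run:
```python
import cv2
t=cv2.imread("pics/top0.png"); cv2.imwrite("pics/topc.png",cv2.resize(t[150:340,200:400],None,fx=4,fy=4,interpolation=cv2.INTER_CUBIC)[:600*2][:, :800][:600] if 0 else cv2.resize(t[155:335,180:400],None,fx=3.6,fy=3.3,interpolation=cv2.INTER_CUBIC))
s=cv2.imread("pics/side0.png"); cv2.imwrite("pics/sidec.png",cv2.resize(s[150:350,220:440],None,fx=3,fy=3,interpolation=cv2.INTER_CUBIC))
```

```text
(no output)
```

View pics/topc.png

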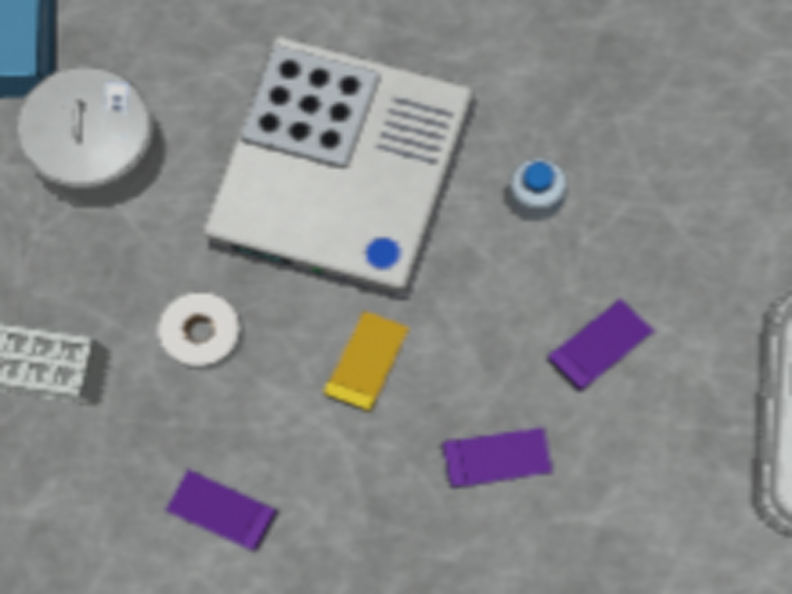

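View pics/sidec.png

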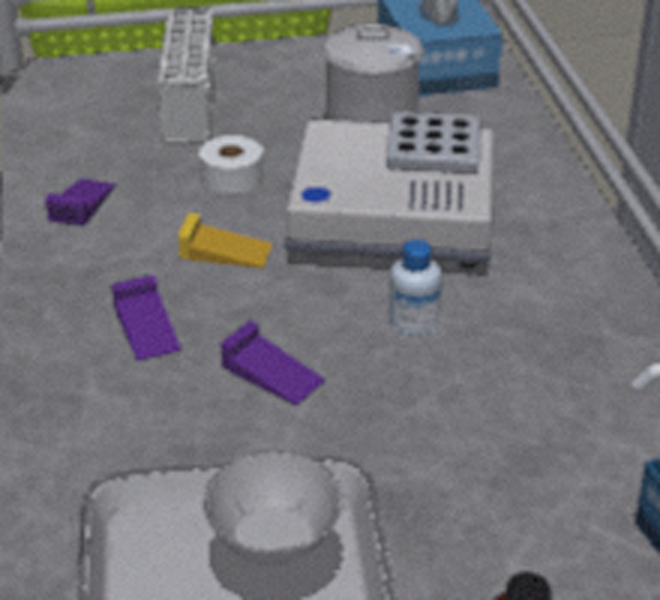

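View pics/top0.png

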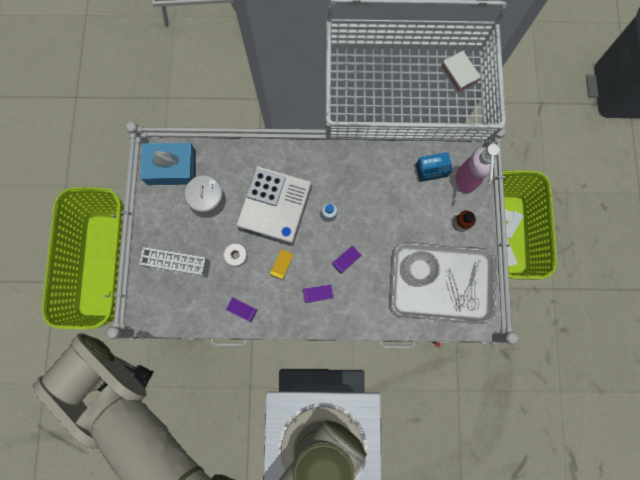

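```bash
cat > h.py <<'E'
import numpy as np, cv2, pickle
from scipy.optimize import minimize, least_squares
def proj(f,X):
    X=np.atleast_2d(X).astype(float)
    r,_=cv2.Rodrigues(np.array(f["R"]))
    return cv2.projectPoints(X,r,np.array(f["t"],float),np.array(f["mtx"]),np.array(f["dist"],float))[0][:,0]
def back(f,px,z):
    u=cv2.undistortPoints(np.array([[px]],float),np.array(f["mtx"]),np.array(f["dist"],float))[0,0]
    R=np.array(f["R"]);d=R.T@np.array([u[0],u[1],1]);c=-R.T@np.array(f["t"])
    return c+d*(z-c[2])/d[2]
def mask(f,name):
    h=cv2.cvtColor(f["frame"],cv2.COLOR_RGB2HSV).astype(int); H,S,V=h[...,0],h[...,1],h[...,2]
    if name=="yellow": m=(H>15)&(H<32)&(S>140)&(V>70)
    else: m=(H>100)&(H<125)&(S>140)&(V>60)
    return m
def comps(m,amin=20):
    n,l,s,c=cv2.connectedComponentsWithStats(m.astype(np.uint8))
    return [(s[i].tolist(),c[i].round(2).tolist(),l==i) for i in range(1,n) if s[i][4]>=amin]
WX=[(41,0),(41,2),(-29,16),(-29,28),(-41,28),(-41,0)]
def wedge_pts(x,y,a):
    P=np.array([(px/1e3,s*.02,pz/1e3) for px,pz in WX for s in(1,-1)])
    c,s=np.cos(a),np.sin(a)
    return np.c_[x+c*P[:,0]-s*P[:,1],y+s*P[:,0]+c*P[:,1],P[:,2]]
def sil(f,P,shape=(480,640),ss=4):
    # P: points list in order of profile (pairs); union of faces, antialiased in soft form
    q=proj(f,P); im=np.zeros((shape[0]*ss,shape[1]*ss),np.uint8)
    A=[2*i for i in range(6)];B=[2*i+1 for i in range(6)]
    faces=[A,B]+[[A[i],A[(i+1)%6],B[(i+1)%6],B[i]] for i in range(6)]
    for fc in faces:
        cv2.fillPoly(im,[np.round((q[fc]*ss+ (ss-1)/2)*16).astype(np.int32)],1,shift=4)
    return cv2.resize(im.astype(np.float32),(shape[1],shape[0]),interpolation=cv2.INTER_AREA)
def fit_wedge(fs,ms,p0):
    def cost(p):
        return sum(np.abs(sil(f,wedge_pts(*p))-m).sum()/m.sum() for f,m in zip(fs,ms))
    r=minimize(cost,p0,method="Nelder-Mead",options=dict(initial_simplex=[p0,p0+[.006,0,0],p0+[0,.006,0],p0+[0,0,.1]],xatol=1e-4,fatol=1e-4,maxiter=200))
    return r.x,r.fun
E
python3 - <<'E'
from h import *
fs=[pickle.load(open(f"pics/{n}0.pkl","rb")) for n in("top","side")]
ms=[]
for n,f in zip(("top","side"),fs):
    for c in comps(mask(f,"yellow")):print(n,"Y",c[:2],back(f,c[1],.008).round(3))
    for c in comps(mask(f,"blue")):print(n,"B",c[:2],back(f,c[1],.064).round(4))
m0=[c for c in comps(mask(fs[0],"yellow")) if abs(c[1][0]-282)<8 and abs(c[1][1]-264)<10][0]
m1=[c for c in comps(mask(fs[1],"yellow")) if abs(c[1][0]-295)<10 and abs(c[1][1]-231)<10][0]
p=back(fs[0],m0[1],.008)
for k in ([0],[1],[0,1]):
    print(k,fit_wedge([fs[i] for i in k],[[m0[2],m1[2]][i].astype(float) for i in k],np.array([p[0],p[1],-.35])))
# heater top corners from top crop px/3.6+180, /3.3+155
for u,v in [(278,38),(472,90),(408,292),(208,238)]:
    q=(u/3.6+180,v/3.3+155);print(q,back(fs[0],q,.064).round(4))
for u,v in [(288,214),(492,217),(493,128),(308,122)]:
    q=(u/3+220,v/3+150);print('s',q,back(fs[1],q,.064).round(4))
E
```

```text
top Y ([270, 250, 23, 29, 362], [281.27, 264.06]) [0.509 0.126 0.008]
top B ([418, 153, 34, 26, 565], [435.2, 165.79]) [ 0.7936 -0.3154  0.064 ]
top B ([147, 177, 44, 7, 135], [167.66, 180.96]) [0.7371 0.4559 0.064 ]
top B ([326, 204, 7, 9, 50], [329.02, 208.08]) [ 0.6629 -0.0092  0.064 ]
top B ([282, 228, 8, 8, 54], [285.61, 231.39]) [0.5936 0.1123 0.064 ]
side Y ([280, 222, 30, 17, 308], [292.86, 231.49]) [0.504 0.126 0.008]
side Y ([256, 465, 85, 15, 587], [308.03, 474.48]) [ 0.445 -0.576  0.008]
side B ([321, 213, 9, 4, 29], [324.69, 214.38]) [0.5935 0.1127 0.064 ]
side B ([355, 230, 8, 10, 68], [358.4, 234.63]) [ 6.63e-01 -6.00e-04  6.40e-02]
side B ([435, 298, 24, 28, 244], [445.63, 309.0]) [ 0.7812 -0.3037  0.064 ]
side B ([434, 315, 14, 21, 47], [440.53, 325.55]) [ 0.7527 -0.3476  0.064 ]
[0] (array([ 0.50973715,  0.12636917, -0.34921875]), np.float64(0.12758977900552487))
[1] (array([ 0.50867074,  0.12666214, -0.28027344]), np.float64(0.15868506493506493))
[0, 1] (array([ 0.50968217,  0.12539246, -0.31927344]), np.float64(0.3036297266269642))
(257.22222222222223, 166.5151515151515) [0.7839 0.1995 0.064 ]
(311.1111111111111, 182.27272727272728) [0.7386 0.0429 0.064 ]
(293.3333333333333, 243.4848484848485) [0.5592 0.0898 0.064 ]
(237.77777777777777, 227.12121212121212) [0.604  0.2476 0.064 ]
s (316.0, 221.33333333333331) [0.5641 0.0819 0.064 ]
s (384.0, 222.33333333333331) [0.7446 0.0442 0.064 ]
s (384.33333333333337, 192.66666666666666) [0.79   0.2007 0.064 ]
s (322.6666666666667, 190.66666666666666) [0.6105 0.2459 0.064 ]
```

Request:
step_arm:
  motion:
    - [[-4, -2.5, 0], -1, -1]
    - [[-8, -5, 0], -2, -1]
    - [[-12, -7.5, 0], -3, -1]
    - [[-16, -10, 0], -4, -1]
    - [[-20, -12.5, 0], -5, -1]
    - [[-24, -15, 0], -6, -1]
    - [[-28, -17.5, 0], -7, -1]
    - [[-32, -19.5, 0], -7.3, -1]
  newtons: 20

```text
clock: 2.15
tool_pos: [0.4319, 0.1574, 0.2094]
orientation: [0.159, 0.987, 0.0, 0.0]
force: [0.7, 0.6, -1.0]
opening: 0.0259
```

Request:
step_arm:
  motion:
    - [[0, 0, 0], 0, -1]
    - [[0, 0, 0], 0, -1]
    - [[0, 0, 0], 0, -1]

```text
clock: 2.45
tool_pos: [0.4306, 0.1601, 0.2091]
orientation: [0.159, 0.987, 0.0, -0.0]
force: [-1.1, -0.8, -0.4]
opening: 0.0022
```

Run:
```python
from plant import sense, imaging
from h import *
s=sense();print(s["tool_pos"],s["orientation"],s["force"],s["opening"],s["clock"])
f=imaging.grab_frame("wrist");pickle.dump(f,open("pics/w1.pkl","wb"));cv2.imwrite("pics/w1.png",f["frame"][:,:,::-1])
R=np.array(f["R"]);print("cam",-R.T@np.array(f["t"]))
```

```text
[0.43061128 0.16011986 0.2091059 ] [ 1.58557163e-01  9.87349785e-01  7.32305391e-05 -1.48989616e-04] [-1.09271091 -0.8334038  -0.41902142] 0.002189183854744926 2.45
cam [0.3565952  0.18370871 0.3853381 ]
```

View pics/w1.png

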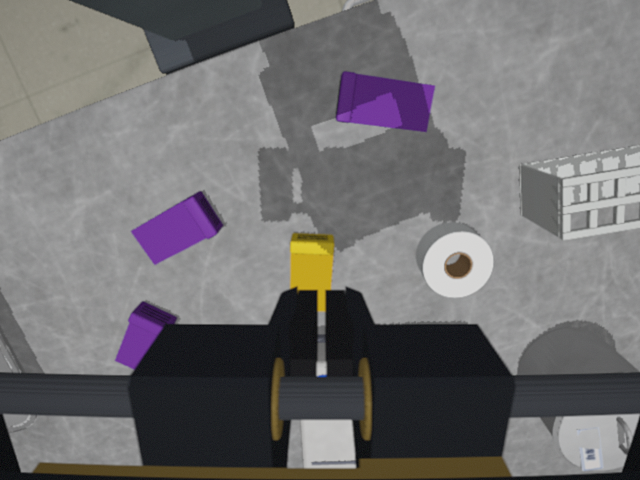

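Run:
```python
from h import *
f=pickle.load(open("pics/w1.pkl","rb"))
for p in [(.5097,.1264,-.349),(.5087,.1267,-.28),(.5097,.1254,-.319),(.5097,.1264,-.26)]:
    print(p,proj(f,wedge_pts(*p))[6:12].round(1).tolist())
c=f["frame"][215:305,270:350,::-1];cv2.imwrite("pics/w1c.png",cv2.resize(c,None,fx=6,fy=6,interpolation=cv2.INTER_CUBIC))
```

```text
(0.5097, 0.1264, -0.349) [[337.0, 257.0], [292.5, 255.7], [337.6, 244.4], [292.7, 243.1], [336.5, 234.8], [294.5, 233.6]]
(0.5087, 0.1267, -0.28) [[334.8, 254.5], [290.3, 256.1], [334.4, 241.8], [289.5, 243.5], [333.5, 232.4], [291.6, 234.0]]
(0.5097, 0.1254, -0.319) [[335.0, 256.7], [290.5, 256.7], [335.1, 244.1], [290.2, 244.0], [334.2, 234.5], [292.3, 234.5]]
(0.5097, 0.1264, -0.26) [[334.1, 255.2], [289.7, 257.6], [333.5, 242.5], [288.7, 245.0], [332.6, 233.1], [290.8, 235.4]]
```

View pics/w1c.png

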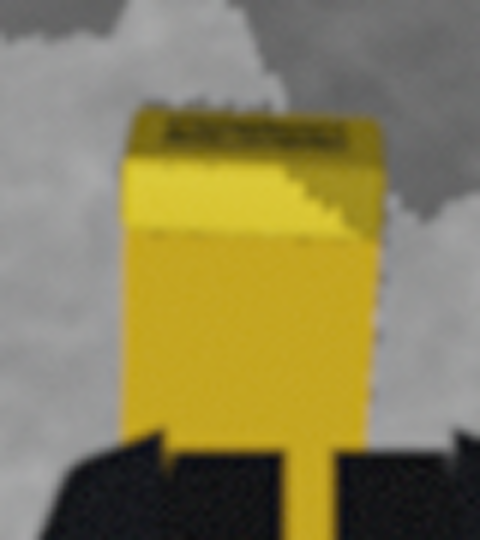

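Run:
```python
from h import *
f=pickle.load(open("pics/w1.pkl","rb"))
obs=np.array([(333.5,255.3),(290.3,253),(334.2,242.5),(290.3,240.8),(332.5,235.3),(292.3,233.2)]); # order: s=+1, -1
r=least_squares(lambda p:(proj(f,wedge_pts(*p))[6:12]-obs).ravel(),[.51,.126,-.3])
print(r.x,r.fun.round(1))
for px in [(458,265)]: print("roll",back(f,px,.032))
```

```text
[ 0.50731831  0.12368334 -0.36666345] [ 0.4  0.6 -0.9  0.9  0.4  0.8 -0.6  0.4  1.2 -1.5 -0.5 -1.3]
roll [0.52943231 0.25656273 0.032     ]
```

```bash
cat >> h.py <<'E'
def rot(x,y,a,P):
    P=np.array(P,float);c,s=np.cos(a),np.sin(a)
    return np.c_[x+c*P[:,0]-s*P[:,1],y+s*P[:,0]+c*P[:,1],P[:,2]]
HC=[(.095,.085,.064),(.095,-.085,.064),(-.095,-.085,.064),(-.095,.085,.064)]
E
python3 - <<'E'
from h import *
T=[pickle.load(open(f"pics/{n}0.pkl","rb")) for n in("top","side")]
obs=[np.array([(257.2,166.5),(311.1,182.3),(293.3,243.5),(237.8,227.1)])-0.3,np.array([(384.3,192.7),(384,222.3),(316,221.3),(322.7,190.7)])-.3]
for k in([0],[1],[0,1]):
    r=least_squares(lambda p:np.concatenate([(proj(T[i],rot(*p,HC))-obs[i]).ravel() for i in k]),[.67,.145,-.26]);print(k,r.x,r.fun.round(1))
p=r.x
for i,n,(x0,y0,w,h) in((0,"t",(230,160,90,90)),(1,"s",(270,170,130,90))):
    im=cv2.resize(T[i]["frame"][y0:y0+h,x0:x0+w,::-1],None,fx=6,fy=6,interpolation=cv2.INTER_CUBIC)
    for P,col in((HC,(0,0,255)),([(a,b,.014) for a,b,_ in HC],(0,255,0)),([(-.075,-.065,.064)],(0,255,255)),([(-.044,.042,.08),(-.044+.088,.042,.08)],(255,0,0))):
        q=proj(T[i],rot(*p,P))
        q=((q-[x0,y0]+.5)*6).astype(int)
        cv2.polylines(im,[q],True,col,1) if len(q)>1 else cv2.circle(im,tuple(int(v) for v in q[0]),3,col,-1)
    cv2.imwrite(f"pics/h{n}.png",im[:600,:800])
E
```

```text
[0] [ 0.67242261  0.1458668  -0.26759748] [-0.8 -0.6  1.8 -0.7  0.6  0.6 -1.6  0.5]
[1] [ 0.67666832  0.14594609 -0.26567781] [ 0.3 -0.1  1.3  1.3 -0.6 -1.  -1.2 -0.8]
[0, 1] [ 0.67454325  0.14565138 -0.26661386] [-0.7 -1.2  1.8 -1.4  0.7 -0.2 -1.5 -0.2 -0.3 -0.   0.6  1.5 -1.4 -0.9
 -1.8 -0.7]
```

View pics/ht.png

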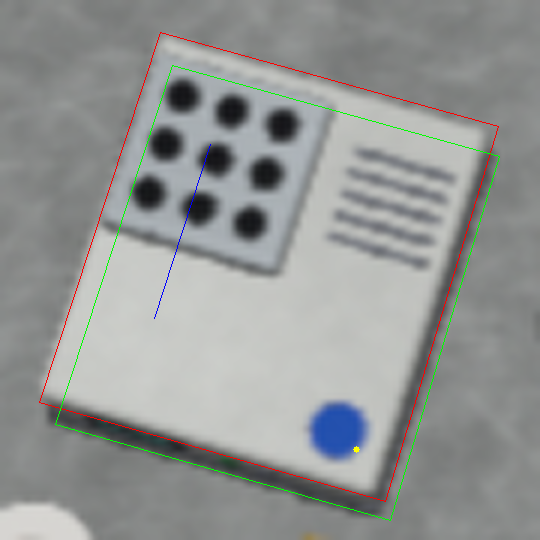

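View pics/hs.png

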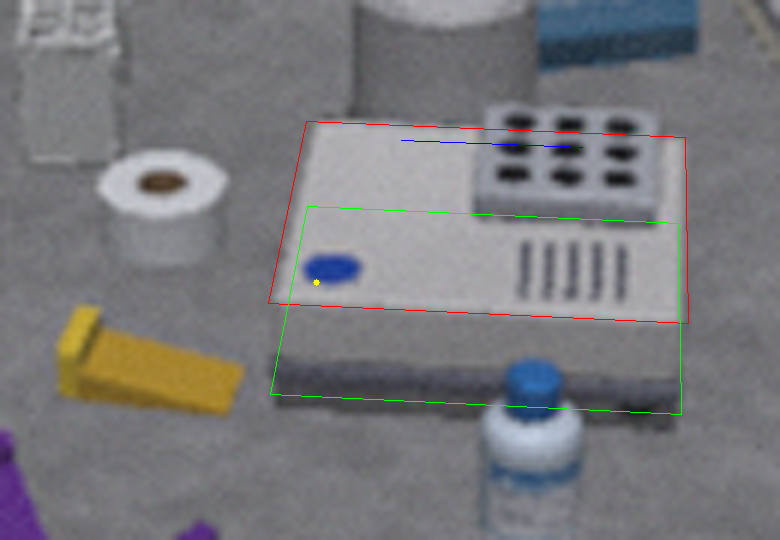

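Request:
step_arm:
  motion:
    - [[0, -0.9, 4], -0.8, -1]
    - [[0, -0.9, 8], -0.8, -1]
    - [[0, -0.9, 12], -0.8, -1]
    - [[0, -0.9, 15], -0.8, -1]
    - [[0, -0.9, 17], -0.8, -1]
    - [[0, -0.9, 18.3], -0.8, -1]
    - [[0, -0.9, 18.8], -0.8, -1]
    - [[0, -0.9, 18.8], -0.8, -1]

```text
clock: 3.3
tool_pos: [0.4279, 0.1514, 0.0211]
orientation: [0.151, 0.988, -0.0, -0.0]
force: [-1.0, -0.4, -1.0]
opening: 0.0004
```

Request:
step_arm:
  motion:
    - [[0, 0, 0], 0, -1]
    - [[0, 0, 0], 0, -1]

```text
clock: 3.5
tool_pos: [0.4288, 0.151, 0.0219]
orientation: [0.152, 0.988, 0.0, 0.001]
force: [-0.0, -0.8, -0.8]
opening: 0.0003
```

Run:
```python
from plant import sense, imaging
from h import *
s=sense();print(s["tool_pos"],s["orientation"],s["force"],s["opening"],s["clock"])
f=imaging.grab_frame("wrist");pickle.dump(f,open("pics/w2.pkl","wb"));cv2.imwrite("pics/w2.png",f["frame"][:,:,::-1])
f=imaging.grab_frame("side");pickle.dump(f,open("pics/s2.pkl","wb"))
cv2.imwrite("pics/s2.png",cv2.resize(f["frame"][150:280,240:400,::-1],None,fx=4.5,fy=4.5,interpolation=cv2.INTER_CUBIC))
```

```text
[0.42877847 0.15103392 0.02187866] [1.51946383e-01 9.88388438e-01 1.81063422e-04 7.47534912e-04] [-0.01497783 -0.82102879 -0.78218488] 0.00028858347260789886 3.5
```

View pics/w2.png

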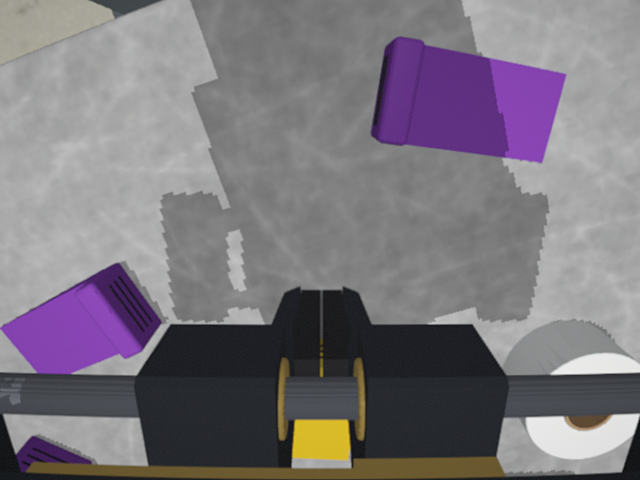

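View pics/s2.png

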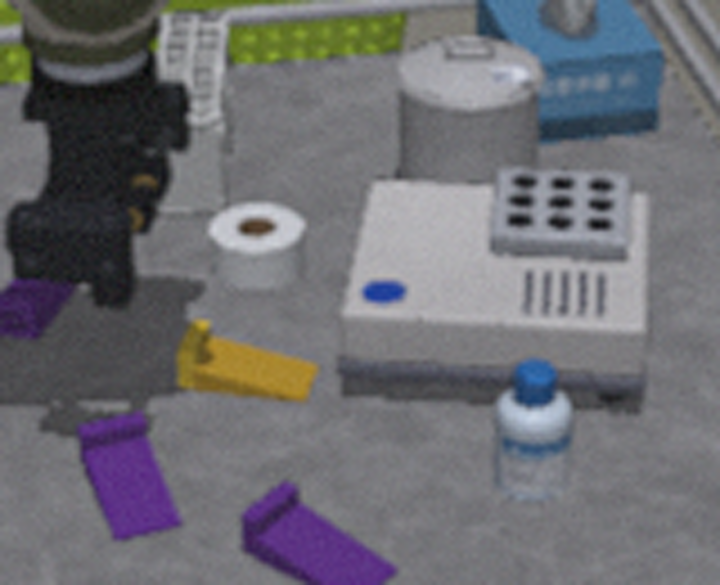

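Request:
step_arm:
  motion:
    - [[-1, 0, 0], 0, -1]
    - [[-2, 0, 0], 0, -1]
    - [[-2.7, 0, 0], 0, -1]
    - [[-3.2, 0, 0], 0, -1]
    - [[-3.6, 0, 0], 0, -1]
    - [[-4.0, 0, 0], 0, -1]
    - [[-4.5, 0, 0], 0, -1]
    - [[-5, 0, 0], 0, -1]

```text
clock: 4.4
tool_pos: [0.4764, 0.1357, 0.0211]
orientation: [0.152, 0.988, 0.0, -0.0]
force: [0.1, -0.9, -0.1]
opening: 0.0006
```

Request:
step_arm:
  motion:
    - [[-0.4, 0, 0], 0, -1]
    - [[-0.8, 0, 0], 0, -1]
    - [[-1.2, 0, 0], 0, -1]
    - [[-1.5, 0, 0], 0, -1]
    - [[-1.5, 0, 0], 0, -1]

```text
clock: 4.9
tool_pos: [0.4907, 0.1311, 0.0211]
orientation: [0.152, 0.988, 0.0, 0.0]
force: [-0.4, 0.5, 0.5]
opening: 0.0005
```

```bash
cat > look.py <<'E'
import sys
from plant import sense, imaging
from h import *
k=sys.argv[1]
s=sense();print(s["tool_pos"],s["orientation"],s["force"],s["clock"])
f=imaging.grab_frame("side");pickle.dump(f,open(f"pics/s{k}.pkl","wb"))
a=cv2.resize(f["frame"][180:260,260:400,::-1],None,fx=5.7,fy=5.7,interpolation=cv2.INTER_CUBIC)
cv2.imwrite(f"pics/s{k}.png",a)
g=imaging.grab_frame("top");pickle.dump(g,open(f"pics/t{k}.pkl","wb"))
cv2.imwrite(f"pics/t{k}.png",cv2.resize(g["frame"][155:285,220:350,::-1],None,fx=4.5,fy=4.5,interpolation=cv2.INTER_CUBIC))
for n,h in(("side",f),("top",g)):
    for c in comps(mask(h,"blue")):
        p=back(h,c[1],.064)
        if abs(p[0]-.5936)<.03 and abs(p[1]-.1125)<.03: print(n,"mark",p.round(4),c[1])
E
python3 look.py 3
```

```text
[0.49068482 0.13111532 0.0211219 ] [1.52220610e-01 9.88346537e-01 3.58342729e-06 9.55237131e-05] [-0.39292623  0.52902063  0.53159904] 4.9
side mark [0.5933 0.1122 0.064 ] [324.66, 214.48]
top mark [0.5939 0.1125 0.064 ] [285.54, 231.27]
```

View pics/s3.png

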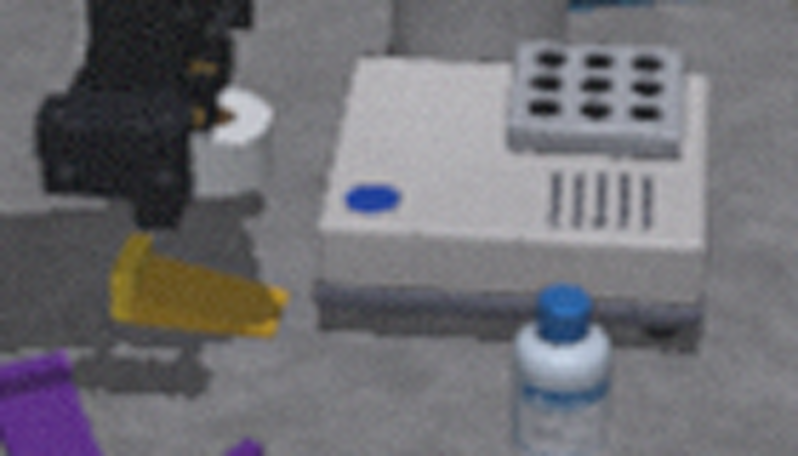

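View pics/t3.png

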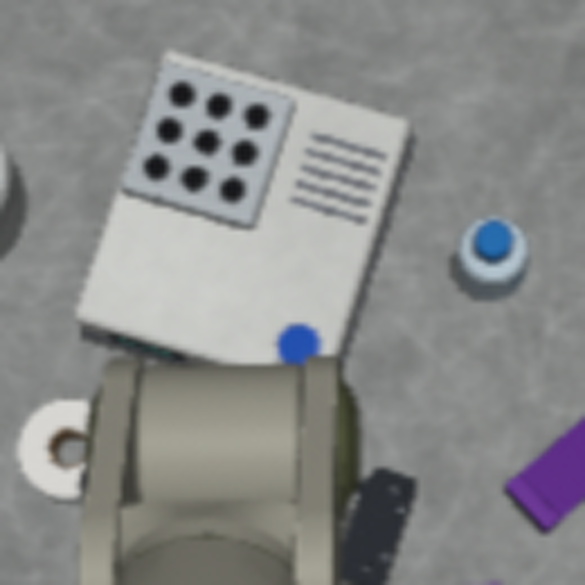

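```bash
python3 - <<'E'
from h import *
for k in("side0","s2","s3"):
    f=pickle.load(open(f"pics/{k}.pkl","rb"))
    for c in comps(mask(f,"yellow")):
        if c[1][1]<300: print(k,c[:2])
f=pickle.load(open("pics/s3.pkl","rb"))
for P in [(.4907,.1311,.013),(.4695,.1386,.028),(.508,.1245,.008),(.535,.1157,.008),(.5936,.1125,.064)]: print(P,proj(f,P))
E
grep -n . /dev/null
python3 - <<'E'
import cv2
a=cv2.imread("pics/s3.png");
E
```

```text
side0 ([280, 222, 30, 17, 308], [292.86, 231.49])
s2 ([280, 221, 30, 18, 309], [292.94, 231.52])
s3 ([280, 222, 30, 17, 305], [292.82, 231.58])
(0.4907, 0.1311, 0.013) [[288.1089852  229.58943008]]
(0.4695, 0.1386, 0.028) [[280.1264115 224.497172 ]]
(0.508, 0.1245, 0.008) [[294.4930495  231.71557756]]
(0.535, 0.1157, 0.008) [[304.30909654 232.48115604]]
(0.5936, 0.1125, 0.064) [[324.74741076 214.40691045]]
```

Run:
```python
from plant import sense, imaging
from h import *
f=imaging.grab_frame("wrist");pickle.dump(f,open("pics/w3.pkl","wb"));cv2.imwrite("pics/w3.png",f["frame"][:,:,::-1])
for P in [(.4907,.1311,.021),(.4907,.1311,.013),(.4695,.1386,.028)]: print(P,proj(f,P))
s=pickle.load(open("pics/s3.pkl","rb"))["frame"][195:245,265:320,::-1]
cv2.imwrite("pics/s3c.png",cv2.resize(s,None,fx=11,fy=11,interpolation=cv2.INTER_CUBIC))
```

```text
(0.4907, 0.1311, 0.021) [[322.70641963 280.98246045]]
(0.4907, 0.1311, 0.013) [[322.6423787  274.04622152]]
(0.4695, 0.1386, 0.028) [[324.66457728 238.60565972]]
```

View pics/w3.png

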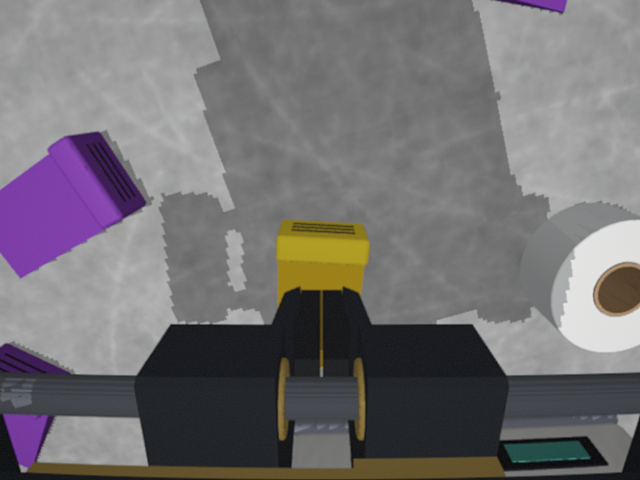

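View pics/s3c.png

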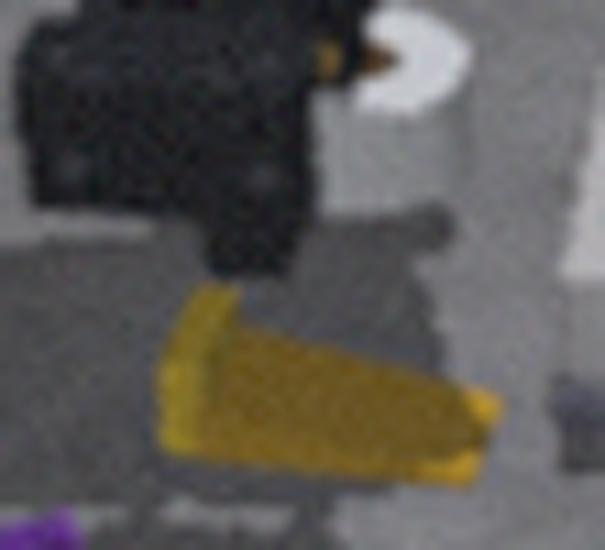

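Run:
```python
from h import *
f=pickle.load(open("pics/s3.pkl","rb"))
for z in(.02,.03,.035,.04,.045): print(z,proj(f,[(.4907+.018*.3,.1311-.018*.954*-1*-1,z),(.4907,.1311,z)]).round(1).tolist())
g=pickle.load(open("pics/w3.pkl","rb"))
for z in(.02,.03,.035,.04,.045): print(z,proj(g,[(.4907-.009*.954,.1311+.009*.3,z),(.4907+.009*.954,.1311-.009*.3,z)]).round(1).tolist())
c=g["frame"][270:400,240:400,::-1];cv2.imwrite("pics/w3c.png",cv2.resize(c,None,fx=4.5,fy=4.5,interpolation=cv2.INTER_CUBIC))
f=imaging=None
w=pickle.load(open("pics/wrist0.pkl","rb"));cv2.imwrite("pics/wrist0c.png",w["frame"][:,:,::-1])
```

```text
0.02 [[290.6, 230.7], [288.0, 227.5]]
0.03 [[290.4, 227.7], [287.8, 224.6]]
0.035 [[290.3, 226.3], [287.7, 223.1]]
0.04 [[290.2, 224.8], [287.6, 221.6]]
0.045 [[290.2, 223.3], [287.6, 220.2]]
0.02 [[322.7, 261.6], [322.7, 298.0]]
0.03 [[322.8, 270.2], [322.8, 308.2]]
0.035 [[322.8, 274.8], [322.8, 313.7]]
0.04 [[322.9, 279.7], [322.9, 319.4]]
0.045 [[322.9, 284.8], [322.9, 325.5]]
```

View pics/w3c.png

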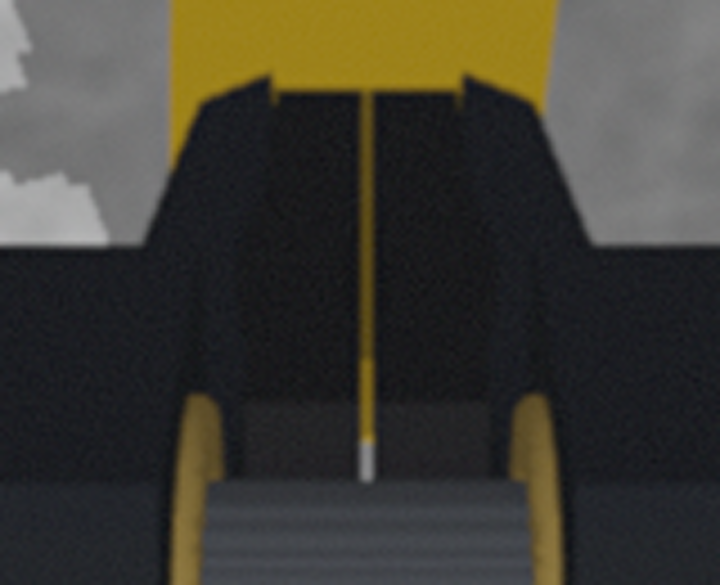

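View pics/wrist0c.png

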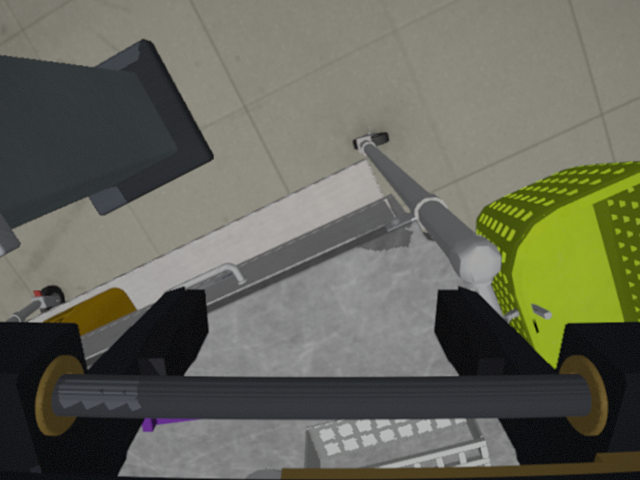

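Run:
```python
from h import *
f=pickle.load(open("pics/s3.pkl","rb"))
for lat in(-.094,-.0175):
  for al in(-.0375,.0375):
    for z in(.046,.077,.1):
        P=(.4907+.954*al+.3*lat,.1311-.3*al+.954*lat,z);print(lat,al,z,proj(f,P).round(1))
s=f["frame"][150:240,250:330,::-1]
cv2.imwrite("pics/s3d.png",cv2.resize(s,None,fx=6.5,fy=6.5,interpolation=cv2.INTER_CUBIC))
```

```text
-0.094 -0.0375 0.046 [[266.7 238. ]]
-0.094 -0.0375 0.077 [[265.9 228.3]]
-0.094 -0.0375 0.1 [[265.2 220.9]]
-0.094 0.0375 0.046 [[294.5 240. ]]
-0.094 0.0375 0.077 [[294.  230.3]]
-0.094 0.0375 0.1 [[293.7 222.9]]
-0.0175 -0.0375 0.046 [[273.1 222.3]]
-0.0175 -0.0375 0.077 [[272.3 212.9]]
-0.0175 -0.0375 0.1 [[271.8 205.7]]
-0.0175 0.0375 0.046 [[299.6 224.2]]
-0.0175 0.0375 0.077 [[299.2 214.7]]
-0.0175 0.0375 0.1 [[298.9 207.5]]
```

View pics/s3d.png

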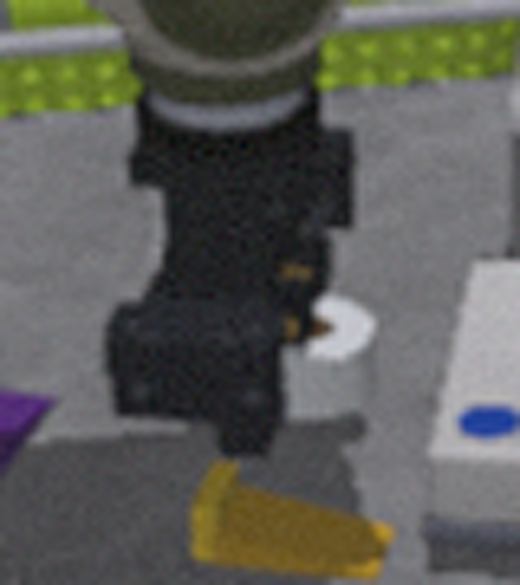

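Request:
step_arm:
  motion:
    - [[1.5, 0, 0], 0, -1]
    - [[3, 0, 0], 0, -1]
    - [[4.5, 0, 0], 0, -1]
    - [[5.5, 0, 0], 0, -1]
    - [[6, 0, 0], 0, -1]
    - [[6, 0, 0], 0, -1]

```text
clock: 5.65
tool_pos: [0.433, 0.1494, 0.0212]
orientation: [0.152, 0.988, -0.0, 0.0]
force: [-0.0, 0.1, -0.3]
opening: 0.0004
```

Request:
step_arm:
  motion:
    - [[0, 0, 1], 0, -1]
    - [[0, 0, 2], 0, -1]
    - [[0, 0, 2.4], 0, -1]
    - [[0, 0, 2.7], 0, -1]
    - [[0, 0, 2.7], 0, -1]

```text
clock: 6.15
tool_pos: [0.433, 0.1492, -0.0064]
orientation: [0.152, 0.988, -0.0, -0.0]
force: [0.1, 0.4, 0.9]
opening: 0.0007
```

```bash
python3 look.py 4
python3 - <<'E'
from h import *
f=pickle.load(open("pics/s4.pkl","rb"))
for z in(0,.01,.02,.03): print(z,proj(f,(.433,.1494,z)).round(1))
s=f["frame"][190:250,250:320,::-1]
cv2.imwrite("pics/s4c.png",cv2.resize(s,None,fx=10,fy=10,interpolation=cv2.INTER_CUBIC))
E
```

```text
[ 0.43299357  0.14920961 -0.00637356] [ 1.52183649e-01  9.88352140e-01 -1.06025598e-04 -4.17038340e-04] [0.06334239 0.39273467 0.86566831] 6.15
side mark [0.5926 0.1125 0.064 ] [324.41, 214.44]
top mark [0.5936 0.1123 0.064 ] [285.61, 231.39]
0 [[267.7 231.8]]
0.01 [[267.4 228.9]]
0.02 [[267.2 226. ]]
0.03 [[266.9 223.1]]
```

View pics/s4c.png

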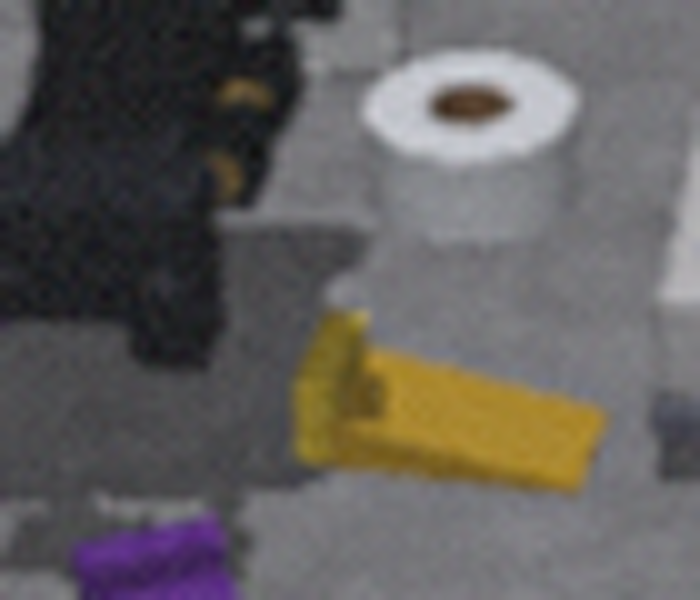

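Request:
step_arm:
  motion:
    - [[0, 0, 0.4], 0, -1]
    - [[0, 0, 0.7], 0, -1]
    - [[-1, 0, 0.7], 0, -1]
    - [[-2, 0, 0.7], 0, -1]
    - [[-2.7, 0, 0.7], 0, -1]
    - [[-3.2, 0, 0.7], 0, -1]
    - [[-3.6, 0, 0.7], 0, -1]
    - [[-4.0, 0, 0.7], 0, -1]

```text
clock: 7.05
tool_pos: [0.4715, 0.1372, -0.0129]
orientation: [0.152, 0.988, -0.0, -0.0]
force: [0.1, 1.1, -0.2]
opening: 0.0003
```

Request:
step_arm:
  motion:
    - [[-0.4, 0, 0], 0, -1]
    - [[-0.8, 0, 0], 0, -1]
    - [[-0.8, 0, 0], 0, -1]

```text
clock: 7.35
tool_pos: [0.4794, 0.1347, -0.0128]
orientation: [0.152, 0.988, 0.0, 0.0]
force: [0.4, 0.5, 0.2]
opening: 0.0003
```

```bash
python3 look.py 5
python3 - <<'E'
from h import *
f=pickle.load(open("pics/s5.pkl","rb"))
for c in comps(mask(f,"yellow")):
    if c[1][1]<300: print(c[:2])
E
```

```text
[ 0.4794085   0.13473074 -0.01283233] [1.52215688e-01 9.88347271e-01 3.98704042e-05 2.35441541e-04] [0.37107709 0.52411581 0.15397351] 7.35
side mark [0.5933 0.1122 0.064 ] [324.66, 214.48]
top mark [0.5936 0.1123 0.064 ] [285.61, 231.39]
([287, 222, 29, 17, 295], [300.16, 231.7])
```

View pics/s5.png

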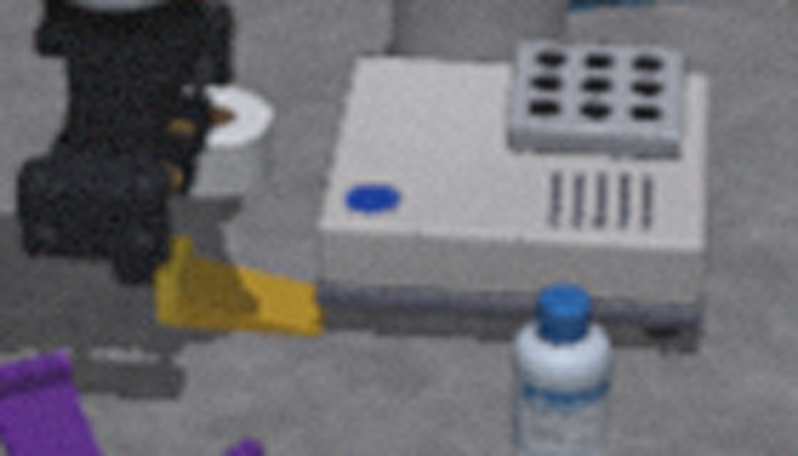

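Request:
step_arm:
  motion:
    - [[-0.5, 0, 0], 0, -1]
    - [[-1, 0, 0], 0, -1]
    - [[-1.3, 0, 0], 0, -1]
    - [[-1.6, 0, 0], 0, -1]
    - [[-1.8, 0, 0], 0, -1]
    - [[-1.8, 0, 0], 0, -1]

```text
clock: 8.05
tool_pos: [0.4963, 0.1293, -0.0129]
orientation: [0.152, 0.988, 0.0, 0.0]
force: [0.2, 0.4, 0.3]
opening: 0.0003
```

Request:
step_arm:
  motion:
    - [[-0.1, 0, 0], 0, -1]
    - [[-0.2, 0, 0], 0, -1]
    - [[-0.3, 0, 0], 0, -1]

```text
clock: 8.35
tool_pos: [0.4989, 0.1285, -0.0129]
orientation: [0.152, 0.988, -0.0, -0.0]
force: [-0.7, -0.2, -0.3]
opening: 0.0002
```

Request:
step_arm:
  motion:
    - [[-0.1, 0, 0], 0, -1]
    - [[-0.2, 0, 0], 0, -1]
    - [[-0.3, 0, 0], 0, -1]

```text
clock: 8.65
tool_pos: [0.5019, 0.1276, -0.0129]
orientation: [0.152, 0.988, -0.0, -0.0]
force: [-0.3, 0.2, 0.2]
opening: 0.0008
```

Request:
step_arm:
  motion:
    - [[-0.1, 0, 0], 0, -1]
    - [[-0.2, 0, 0], 0, -1]
    - [[-0.3, 0, 0], 0, -1]

```text
clock: 8.95
tool_pos: [0.5047, 0.1267, -0.0129]
orientation: [0.152, 0.988, -0.0, 0.0]
force: [-0.3, 0.9, -1.0]
opening: 0.0006
```

Request:
step_arm:
  motion:
    - [[-0.1, 0, 0], 0, -1]
    - [[-0.2, 0, 0], 0, -1]
    - [[-0.3, 0, 0], 0, -1]

```text
clock: 9.25
tool_pos: [0.5076, 0.1258, -0.0129]
orientation: [0.152, 0.988, 0.0, 0.0]
force: [0.0, 0.1, 0.4]
opening: 0.0005
```

```bash
python3 look.py 6
```

```text
[ 0.5076239   0.12581202 -0.01286497] [1.52129863e-01 9.88360513e-01 1.48073638e-05 2.83530837e-05] [0.04801915 0.14881291 0.38563365] 9.25
side mark [0.5933 0.1122 0.064 ] [324.66, 214.48]
top mark [0.5986 0.1114 0.064 ] [286.0, 229.64]
```

View pics/s6.png

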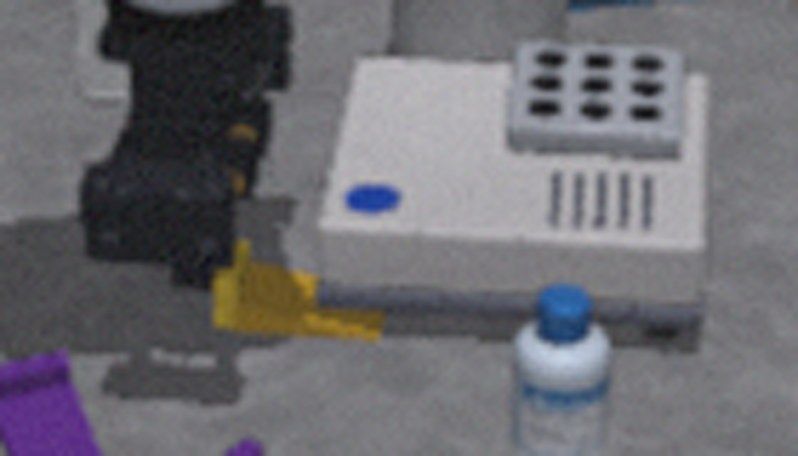

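Request:
step_arm:
  motion:
    - [[-0.1, 0, 0], 0, -1]
    - [[-0.2, 0, 0], 0, -1]
    - [[-0.3, 0, 0], 0, -1]

```text
clock: 9.65
tool_pos: [0.5105, 0.1249, -0.0129]
orientation: [0.152, 0.988, 0.0, 0.0]
force: [0.5, -0.0, -0.1]
opening: 0.0005
```

Request:
step_arm:
  motion:
    - [[-0.1, 0, 0], 0, -1]
    - [[-0.2, 0, 0], 0, -1]
    - [[-0.2, 0, 0], 0, -1]

```text
clock: 9.95
tool_pos: [0.5124, 0.1243, -0.0129]
orientation: [0.152, 0.988, 0.0, 0.0]
force: [-0.1, 0.5, 0.4]
opening: 0.0006
```

Request:
step_arm:
  motion:
    - [[-0.1, 0, 0], 0, -1]
    - [[-0.2, 0, 0], 0, -1]
    - [[-0.2, 0, 0], 0, -1]

```text
clock: 10.25
tool_pos: [0.5137, 0.1238, -0.0129]
orientation: [0.152, 0.988, -0.0, -0.001]
force: [-5.5, 1.5, 4.5]
opening: 0.0004
```

Request:
step_arm:
  motion:
    - [[-0.1, 0, 0], 0, -1]
    - [[-0.2, 0, 0], 0, -1]
    - [[-0.2, 0, 0], 0, -1]

```text
clock: 10.55
tool_pos: [0.5157, 0.1232, -0.013]
orientation: [0.152, 0.988, -0.0, -0.001]
force: [-4.4, 0.8, 3.6]
opening: 0.0002
```

Request:
step_arm:
  motion:
    - [[0.5, 0, 0], 0, -1]
    - [[1.5, 0, 0], 0, -1]
    - [[3, 0, 0], 0, -1]
    - [[3, 0, -3], 0, -1]
    - [[3, 0, -7], 0, -1]
    - [[3, 0, -11], 0, -1]
    - [[3, 0, -12], 0, -1]
    - [[3, 0, -12], 0, -1]

```text
clock: 11.35
tool_pos: [0.4879, 0.1323, 0.1081]
orientation: [0.152, 0.988, 0.0, 0.002]
force: [-0.0, 0.4, -0.8]
opening: 0.0003
```

```bash
python3 look.py 7
python3 - <<'E'
from plant import imaging
from h import *
f=imaging.grab_frame("wrist");pickle.dump(f,open("pics/w7.pkl","wb"));cv2.imwrite("pics/w7.png",f["frame"][:,:,::-1])
a=pickle.load(open("pics/side0.pkl","rb"))["frame"];b=pickle.load(open("pics/s7.pkl","rb"))["frame"]
cr=lambda i:cv2.resize(i[180:245,300:400,::-1],None,fx=4,fy=4.5,interpolation=cv2.INTER_CUBIC)
cv2.imwrite("pics/cmp7.png",np.hstack([cr(a),cr(b)]))
# shift of vents/block patch
g=[cv2.cvtColor(i,cv2.COLOR_RGB2GRAY).astype(np.float32) for i in(a,b)]
for n,(x0,y0,w,h) in dict(block=(347,185,36,24),corner=(314,205,26,22),vents=(352,208,24,14)).items():
    print(n,cv2.phaseCorrelate(g[0][y0:y0+h,x0:x0+w].copy(),g[1][y0:y0+h,x0:x0+w].copy()))
E
```

```text
[0.48787842 0.13231394 0.10814816] [1.52030053e-01 9.88374586e-01 2.70414877e-04 1.57091272e-03] [-0.02049731  0.37056354 -0.82035674] 11.35
side mark [0.5956 0.1116 0.064 ] [325.5, 214.5]
block ((0.4757315632711787, -0.09618752108960926), 1.0027666009134717)
corner ((1.0052998462287341, 0.09199247007009248), 1.0191739584192818)
vents ((1.0070333460597851, 0.3251056979747622), 1.0156586726506551)
```

View pics/cmp7.png

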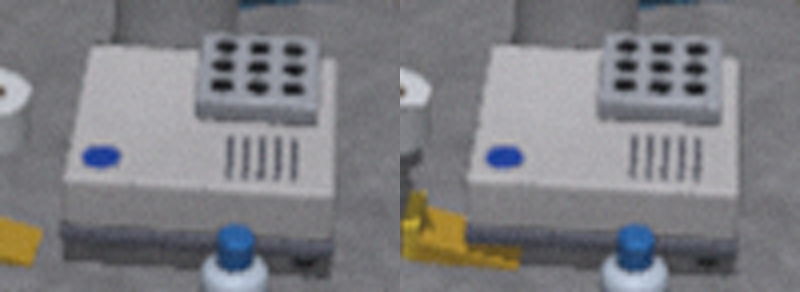

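View pics/w7.png

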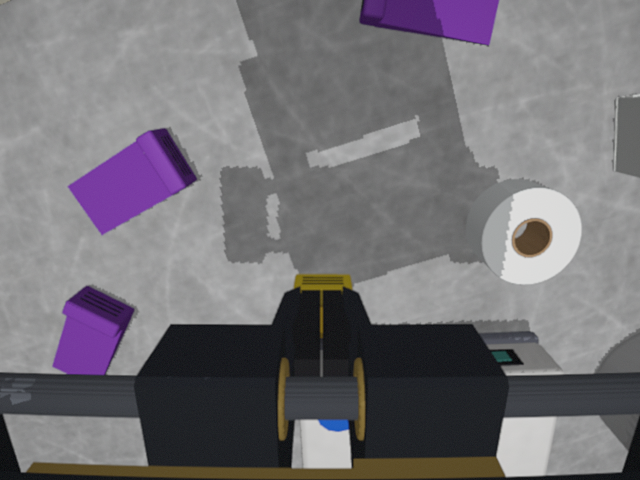

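Request:
step_arm:
  motion:
    - [[-3, 0.4, 0], 0, -1]
    - [[-6, 0.8, 0], 0, -1]
    - [[-9, 1.1, 0], 0, -1]
    - [[-10.8, 1.2, 1], 0, -1]
    - [[-10.8, 1.2, 3], 0, -1]
    - [[-10.8, 1.2, 4.5], 0, -1]
    - [[-10.8, 1.2, 5.5], 0, -1]
    - [[-10.8, 1.2, 5.5], 0, -1]

```text
clock: 12.3
tool_pos: [0.5929, 0.1111, 0.0498]
orientation: [0.152, 0.988, -0.0, -0.002]
force: [0.1, -0.0, -0.5]
opening: 0.0002
```

```bash
python3 look.py 8
```

```text
[0.59287466 0.11112108 0.04979389] [ 1.52145458e-01  9.88355955e-01 -2.97432679e-04 -2.04395031e-03] [ 0.10684049 -0.01805858 -0.51916475] 12.3
side mark [0.5958 0.1113 0.064 ] [325.59, 214.56]
```

View pics/s8.png

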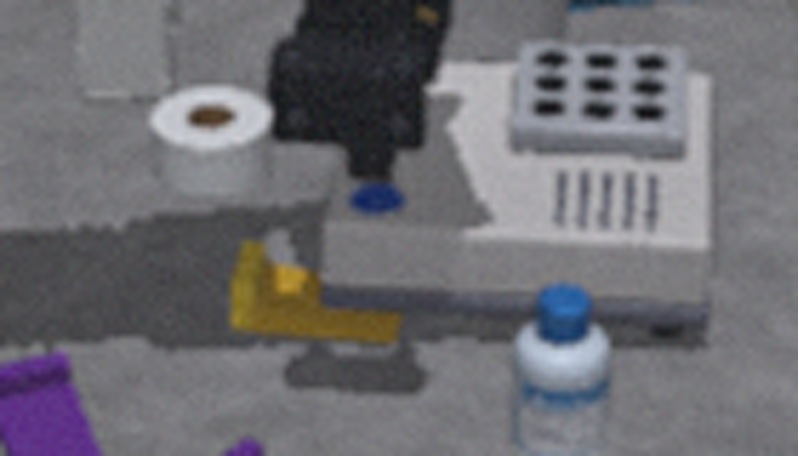

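Tip hangs just above the mark (crop 375,178 vs mark 377,197). Descend in small steps.

Request:
step_arm:
  motion:
    - [[-0.1, 0, 0.3], 0, -1]
    - [[-0.2, 0, 0.6], 0, -1]
    - [[-0.2, 0, 0.8], 0, -1]
    - [[-0.2, 0, 0.8], 0, -1]

```text
clock: 12.8
tool_pos: [0.5959, 0.1105, 0.0439]
orientation: [0.152, 0.988, -0.0, -0.0]
force: [0.1, 0.6, 1.2]
opening: 0.0003
```

Request:
step_arm:
  motion:
    - [[0, 0, 0.1], 0, -1]
    - [[0, 0, 0.1], 0, -1]

```text
clock: 13.0
tool_pos: [0.596, 0.1105, 0.0431]
orientation: [0.152, 0.988, -0.0, -0.0]
force: [0.6, 0.2, -0.6]
opening: 0.0004
```

Request:
step_arm:
  motion:
    - [[0, 0, 0.1], 0, -1]
    - [[0, 0, 0.1], 0, -1]

```text
clock: 13.2
tool_pos: [0.596, 0.1105, 0.042]
orientation: [0.152, 0.988, -0.0, -0.0]
force: [0.4, 0.1, 0.7]
opening: 0.0005
```

Request:
step_arm:
  motion:
    - [[0, 0, 0.1], 0, -1]
    - [[0, 0, 0.1], 0, -1]

```text
clock: 13.4
tool_pos: [0.596, 0.1105, 0.041]
orientation: [0.152, 0.988, -0.0, -0.0]
force: [-0.9, 0.5, 0.5]
opening: 0.0003
```

Request:
step_arm:
  motion:
    - [[0, 0, 0.1], 0, -1]
    - [[0, 0, 0.1], 0, -1]

```text
clock: 13.6
tool_pos: [0.596, 0.1105, 0.04]
orientation: [0.152, 0.988, -0.0, -0.0]
force: [0.2, 0.4, 0.9]
opening: 0.0005
```

Request:
step_arm:
  motion:
    - [[0, 0, 0.05], 0, -1]
    - [[0, 0, 0.05], 0, -1]

```text
clock: 13.8
tool_pos: [0.596, 0.1105, 0.0396]
orientation: [0.152, 0.988, -0.0, -0.0]
force: [0.0, 0.0, -0.4]
opening: 0.0005
```

Request:
step_arm:
  motion:
    - [[0, 0, 0.05], 0, -1]
    - [[0, 0, 0.05], 0, -1]

```text
clock: 14.0
tool_pos: [0.596, 0.1105, 0.0391]
orientation: [0.152, 0.988, 0.0, -0.0]
force: [0.1, 0.4, 0.2]
opening: 0.0002
```

Request:
step_arm:
  motion:
    - [[0, 0, 0.05], 0, -1]
    - [[0, 0, 0.05], 0, -1]

```text
clock: 14.2
tool_pos: [0.596, 0.1105, 0.0385]
orientation: [0.152, 0.988, -0.0, -0.0]
force: [-0.4, 0.3, -0.3]
opening: 0.0007
```

Request:
step_arm:
  motion:
    - [[0, 0, 0.05], 0, -1]
    - [[0, 0, 0.05], 0, -1]

```text
clock: 14.4
tool_pos: [0.596, 0.1105, 0.038]
orientation: [0.152, 0.988, -0.0, -0.0]
force: [0.1, -0.6, -0.7]
opening: 0.0007
```

Request:
step_arm:
  motion:
    - [[0, 0, 0.05], 0, -1]
    - [[0, 0, 0.05], 0, -1]

```text
clock: 14.6
tool_pos: [0.596, 0.1105, 0.0375]
orientation: [0.152, 0.988, -0.0, -0.0]
force: [0.2, 0.0, 0.9]
opening: 0.0003
```

Request:
step_arm:
  motion:
    - [[0, 0, 0.05], 0, -1]
    - [[0, 0, 0.05], 0, -1]

```text
clock: 14.8
tool_pos: [0.596, 0.1105, 0.037]
orientation: [0.152, 0.988, 0.0, -0.0]
force: [-0.0, 0.0, 0.5]
opening: 0.0006
```

Request:
step_arm:
  motion:
    - [[0, 0, 0.05], 0, -1]
    - [[0, 0, 0.05], 0, -1]

```text
clock: 15.0
tool_pos: [0.596, 0.1105, 0.0366]
orientation: [0.152, 0.988, -0.0, -0.0]
force: [1.0, -0.1, 0.2]
opening: 0.0006
```

Request:
step_arm:
  motion:
    - [[0, 0, 0.05], 0, -1]
    - [[0, 0, 0.05], 0, -1]

```text
clock: 15.2
tool_pos: [0.596, 0.1105, 0.0361]
orientation: [0.152, 0.988, -0.0, -0.0]
force: [0.0, -0.1, -0.6]
opening: 0.0003
```

Request:
step_arm:
  motion:
    - [[0, 0, 0.05], 0, -1]
    - [[0, 0, 0.05], 0, -1]

```text
clock: 15.4
tool_pos: [0.596, 0.1105, 0.0355]
orientation: [0.152, 0.988, -0.0, -0.0]
force: [-0.2, 0.2, -0.2]
opening: 0.0005
```

```bash
python3 look.py 9
```

```text
[0.59597943 0.11050798 0.03554908] [ 1.52131370e-01  9.88360280e-01 -7.57565027e-06 -6.16673180e-05] [-0.19518578  0.19308721 -0.20163214] 15.4
```

View pics/s9.png

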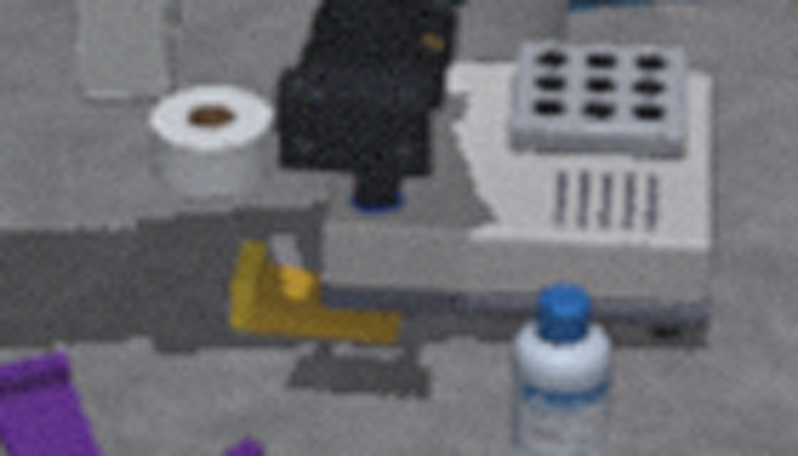

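Request:
step_arm:
  motion:
    - [[0, 0, 0.05], 0, -1]
    - [[0, 0, 0.1], 0, -1]

```text
clock: 15.7
tool_pos: [0.596, 0.1105, 0.0348]
orientation: [0.152, 0.988, -0.0, 0.0]
force: [-1.6, 0.1, 5.4]
opening: 0.0004
```

Request:
step_arm:
  motion:
    - [[0, 0, 0.05], 0, -1]
    - [[0, 0, 0.1], 0, -1]

```text
clock: 15.9
tool_pos: [0.596, 0.1105, 0.0347]
orientation: [0.152, 0.988, -0.0, 0.0]
force: [-6.3, -1.2, 13.7]
opening: 0.0002
```

Request:
step_arm:
  motion:
    - [[0, 0, 0.05], 0, -1]
    - [[0, 0, 0.1], 0, -1]

```text
clock: 16.1
tool_pos: [0.5961, 0.1104, 0.0346]
orientation: [0.152, 0.988, -0.0, 0.0]
force: [-9.7, -0.7, 20.2]
opening: 0.0001
```

Request:
step_arm:
  motion:
    - [[0, 0, 0.05], 0, -1]
    - [[0, 0, 0.1], 0, -1]

```text
clock: 16.3
tool_pos: [0.5961, 0.1104, 0.0344]
orientation: [0.152, 0.988, -0.0, 0.0]
force: [-12.4, -2.5, 27.4]
opening: 0.0007
```

Request:
step_arm:
  motion:
    - [[0, 0, -0.15], 0, -1]
    - [[0, 0, -0.25], 0, -1]
    - [[0, 0, -0.25], 0, -1]
    - [[0, 0, -0.25], 0, -1]

```text
clock: 16.7
tool_pos: [0.5962, 0.1105, 0.0348]
orientation: [0.152, 0.988, -0.0, 0.0]
force: [-2.9, -0.9, 8.1]
opening: 0.0004
```

```bash
python3 look.py 10
python3 - <<'E'
from h import *
a,c,b=[pickle.load(open(f"pics/{k}.pkl","rb"))["frame"] for k in("side0","s7","s10")]
cr=lambda i:cv2.resize(i[180:245,300:400,::-1],None,fx=4,fy=4.5,interpolation=cv2.INTER_CUBIC)
cv2.imwrite("pics/cmp10.png",np.vstack([np.hstack([cr(a),cr(c)]),np.hstack([cr(b),cr(b)])]))
g=[cv2.cvtColor(i,cv2.COLOR_RGB2GRAY).astype(np.float32) for i in(a,c,b)]
for j in(1,2):
  for n,(x0,y0,w,h) in dict(block=(347,185,36,24),vents=(352,208,24,14),frontbot=(314,222,24,18),rightbot=(370,222,22,20),bottle=(346,226,22,34),bg=(410,190,60,60)).items():
    w_=cv2.createHanningWindow((w,h),cv2.CV_32F)
    print(j,n,np.round(cv2.phaseCorrelate(g[0][y0:y0+h,x0:x0+w].copy(),g[j][y0:y0+h,x0:x0+w].copy(),w_)[0],2))
E
```

```text
[0.59619645 0.11049661 0.03480558] [ 1.52084022e-01  9.88367526e-01 -1.58112260e-05  2.88495338e-04] [-2.93588744 -0.92473102  8.07907058] 16.7
1 block [0.31 0.09]
1 vents [-0.03  0.57]
1 frontbot [-0.28  0.05]
1 rightbot [1.15 0.13]
1 bottle [ 0.1  -0.11]
1 bg [ 0.07 -0.05]
2 block [ 0.9  -0.22]
2 vents [ 0.35 -0.08]
2 frontbot [ 0.34 -0.  ]
2 rightbot [1.11 0.06]
2 bottle [-0.05 -0.04]
2 bg [-0.17 -0.12]
```

View pics/s10.png

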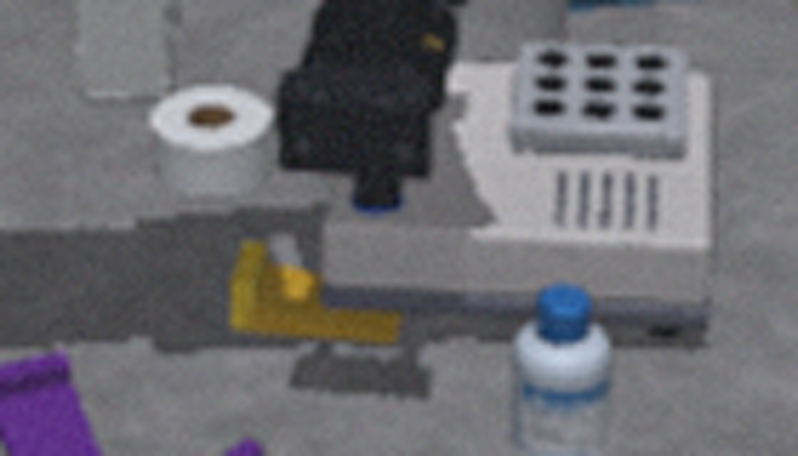

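View pics/cmp10.png

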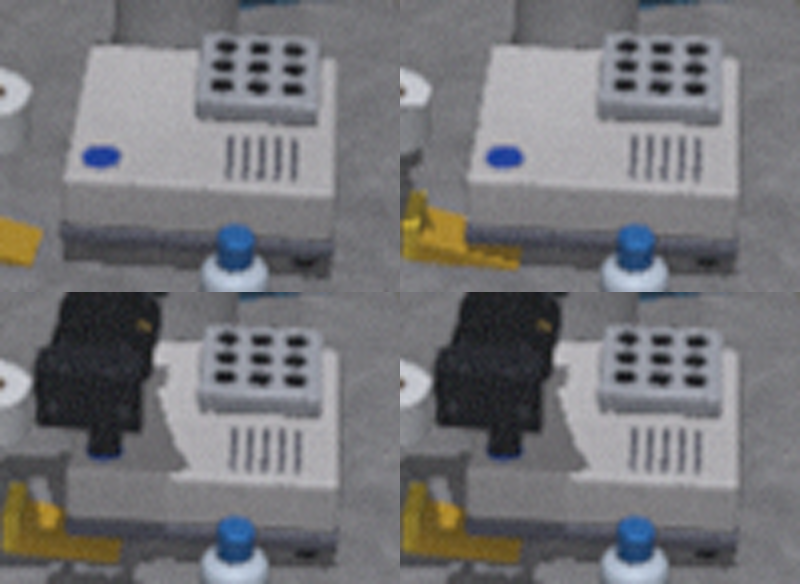

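Request:
step_arm:
  motion:
    - [[0, 0, 0.03], 0, -1]
    - [[0, 0, 0.03], 0, -1]
    - [[0, 0, 0.03], 0, -1]
    - [[0, 0, 0.03], 0, -1]
    - [[0, 0, 0.03], 0, -1]
    - [[0, 0, 0.03], 0, -1]

```text
clock: 17.4
tool_pos: [0.5962, 0.1105, 0.0347]
orientation: [0.152, 0.988, -0.0, 0.0]
force: [-4.9, -0.5, 10.1]
opening: 0.0006
```

Run:
```python
from plant import sense,arm
s=sense();print(s["tool_pos"],s["force"],s["clock"])
if 6<s["force"][2]<16: print(arm.finish_job())
```

```text
[0.59616826 0.11049233 0.03473714] [-4.86184809 -0.451876   10.10240368] 17.4
the job is handed in; nothing more can be done
None
```

I pushed the yellow wedge, thin end first, under the orange foot with closed fingertips until the resistance rose to about 5 N. I backed the fingers off it, pressed down on the blue mark, and handed the job in at 17.4 s while still pressing with about 10 N.

**What the last checks showed**
- **Rocking:** pressing from about 5 N up to 27 N lowered the fingertips by only about 0.4 mm, so the corner is carried and does not rock.
- **Level and position:** the side pictures show the heater level, though I could not measure the tilt more finely than that. The push slid it about 2 mm (limit 20 mm).
- **Wedge:** it lies flat, and the fingers no longer touch it.
- **Bystanders:** the bottle beside the heater and the label roll show no movement in the side view. I did not measure the rack or the brown bottle again.

**What disagreed or went wrong**
- **Fingertip height:** the fingertips sat about 25–29 mm higher than the stated tool frame implies. My first push therefore passed over the wedge without touching it. I corrected the height from the pictures.
- **Press force:** it briefly reached 27 N before I eased it to 10 N.
- **Sideways force:** about 5 N of sideways force remained on the tool during the press.

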